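# Unlock the bagging stand and hold its mast pulled out

### The job

Get the bagging stand ready: wind its small crank wheel counter-clockwise (seen from above) through the full turn to its end stop, which draws back the lock of the mast. Then take the grip on top of the telescopic mast, squeezing in the push button on its side, pull it straight up past the first stop to the second and last one, and finish while still holding the grip there, fully pulled out, for a colleague to pin it: the mast sinks back if let go. Leave the other things on the bench and on the stand's base plate alone.

Things in the scene. Friction and masses are not known exactly. Their poses are not given: they have to be found in the camera images.
- grip_centre (a point): centre of the mast's grip: grey plastic block 64 mm long (its x), 30 mm wide (its y), 30 mm tall on top of the telescopic mast; z up; 150 mm above the bench when down. Pinch it across its width from above, one finger on the push button in the middle of its +y face (37 mm wide over the button, 31 mm pressed). Under it is a 20 mm rod; tubes up to 48 mm thick begin 35 mm below the centre
- grip: the grip with its button and bag hooks as a body; origin and axes as in grip_centre. A steel hook of 8 mm rod runs from each end along x to 94 mm from the centre, its tip turned up to 22 mm above the centre
- button (a joint): travel of the black push button (28 mm long, 20 mm tall, 7 mm proud of the grip's +y face), m: 0 out, 0.006 fully in (towards the grip's -y); 2 N to start, 6 N at the end; springs back out. The mast's catch lets go only while it is pressed more than about 4 mm; once the grip is 20 mm up the button no longer matters
- upper_tube (a joint): travel of the upper tube, with the grip on it, out of the lower tube, m: 0 down, 0.07 at its stop. It comes out first (the first stop); lifting it takes about 4 N
- lower_tube (a joint): travel of the lower tube out of the fixed tube, m: 0 down, 0.07 at its stop. It follows once the upper one is at its stop, and takes about 11 N in all; at its stop (the second stop) the grip is 140 mm above where it was (centre 290 mm above the bench). Both sink back by weight and spring when let go
- knob_centre (a point): centre (half-way up) of the crank wheel's black upright round knob, 22 mm in diameter, 40 mm tall; its foot is 3 mm above the wheel's rim, its centre 102 mm above the bench. The knob spins freely on its own axis and stands 45 mm from the wheel's axis; it moves with the wheel
- crank_axis (a point): point on the vertical axis of the crank wheel at the height of the knob's centre (fixed to the stand, axes of the stand, z up; the mast stands 190 mm from here along its y). The wheel is 103 mm across, lies level with its top 79 mm above the bench; nothing stands over it but the knob
- crank (a joint): angle of the crank wheel, rad, growing counter-clockwise seen from above: starts at -0.5 to 0, ends at its stop at 6.28. At 0 the knob stands on the stand's -x side of the axis. Stays where it is left; takes about 3 N at the knob. Below about 5 the lock bolt holds the mast down
- rivet_pot: open aluminium cup, 60 mm across, 50 mm tall, on the stand's base plate beyond the middle: a bystander; origin at the centre of its underside
- tape_roll: clear ring of tape, 64 mm across, 24 mm tall, lying on the stand's base plate: a bystander; origin at the centre of its underside
- screwdriver: screwdriver lying on the bench beside the stand: a bystander
- wrench: steel wrench lying on the bench beside the stand: a bystander
- jar: clear jar with steel cap, 64 mm across, 85 mm tall: a bystander; origin at the centre of its underside
- carton: cardboard box 100 x 75 x 60 mm: a bystander; origin at the centre of its underside

How it is judged (in metres and radians):
On the way, in this order (a step that is already met when the one before it is completed fails the run):
1. the crank wheel is wound through the full turn to its stop, the mast still down (value of joint crank above 6.05 rad and value of joint upper_tube below 0.01 m), for 0.2 s.
2. the grip is held with its button squeezed in, the mast still down (value of joint button above 0.0045 m and value of joint upper_tube below 0.02 m and contact force between the fingers and grip above 3 N), for 0.1 s.
3. the upper tube is out to the first stop (value of joint upper_tube above 0.066 m), for 0.1 s.
At the end, for the whole second after the job is handed in: both tubes are within 4 mm of their stops (each above 66 mm of 70), held there by the fingers on the grip with more than 3 N through the last second; the crank wheel is still wound back (above 5.9 rad); no bystander is more than 40 mm from where it stood (value of joint each of upper_tube, lower_tube above 0.066 m and contact force between the fingers and grip above 3 N and value of joint crank above 5.9 rad and distance of each of rivet_pot, tape_roll, screwdriver, wrench, jar, carton from where it was at the start of the episode below 0.04 m); the arm keeps its last pose, push and grip.
It fails at once if a bystander is moved more than 40 mm (distance of any of rivet_pot, tape_roll, screwdriver, wrench, jar, carton from where it was at the start of the episode above 0.04 m).
It also fails if it takes over 48 s, if anything falls off the work surface, if the arm or the gripper's body presses on something with over 40 N, if the wrist force passes 120 N, or if a joint passes its speed limit or range.

### The arm

A 6-joint arm with a two-finger parallel gripper is mounted at the origin on the work surface. World frame = base frame: x ahead of the robot, y to its left, z up, the work surface at z = 0. Lengths are in mm, angles in rad, forces in N, time in s.
With the tool pointing down it reaches from about 350 to 725 mm from the base axis. Payload 4.3 kg.
Tool frame: the origin (TCP) lies midway between the tips of the shut fingers; the grasp point (between the pads) lies 19 mm behind it; z points along the fingers, y is the direction in which the jaws open and shut (so a half turn about z gives the same grasp; the last joint's range is limited). The gripper opens to 85 mm and grips with 20 to 120 N. Pads are 22 mm wide; open, the fingers measure 114 mm over their backs; the gripper's body (76 mm by 85 mm) begins 54 mm behind the grasp point. The pads swing forward as they close: fully open they stand 13 mm farther back than shut.
Start: joints at [-1.299, 0.377, 0.081, 1.274, 0, 1.46], TCP at [214.254, -533.634, 204.229] pointing down, gripper open.
Joint ranges: [-2.72, 2.72], [-0.84, 1.66], [-1.02, 1.22], [-1.77, 2.12], [-1.37, 1.28], [-3.14, 3.14]. Speed limits (rad/s): [2.57, 2.57, 3.14, 3.14, 3.14, 3.14].

### API

Orientations are given as a unit quaternion [w, x, y, z].
In Python, from station import robot gives the robot as it stands. Calls block until the motion is done:
- robot.reach(position, orientation): joint-space move of the TCP to a pose.
- robot.move_l(position, orientation=None, speed=150): straight line of the TCP; orientation=None keeps the orientation; speed is the mean speed in mm/s.
- robot.move_joints(angles): joint-space move.
- robot.open_gripper() and robot.close(): open the fingers fully, or close them until they stop; the grip force is fixed at half the most.
- robot.hold(seconds).
- robot.solve_ik(position, orientation): joint angles nearest the present ones, or None.
- robot.sense(): the state.
- robot.snapshot(name): name is "side" or "top" or "wrist"; returns a dict with "frame" (384x512x3 uint8, red, green, blue), "fov_y" (degrees; the focal length in pixels is half the picture's height over the tangent of half this angle, whatever the lens; pixels are square), "cx", "cy" (the principal point, pixels), "xyz" and "rotation" of the camera in the world; the wrist camera has in their place "tool_from_camera" (4x4, takes a point from camera to tool coordinates, whose origin is the TCP and whose axes are the flange's). Camera axes: x right, y down, z forward; pixel columns grow to the right and rows downward; lengths in mm; the calibration is good to about 2 mm. The wrist camera is an equidistant fisheye: a pixel r from the principal point sees the ray r / f radians off the axis. A picture is of the moment at which its call begins: read the wrist's pose just before it. There is no depth.
A pose or a line that the arm cannot do raises robot.PlanningError and nothing moves.
- robot.hand_in(): hands the job in, once; it reports no verdict.
The state is a dict: "time": time; "qpos": joint angles; "qvel": joint speeds; "joint_efforts": joint torques, N m; "eef_pos": TCP position; "orientation": TCP orientation; "contact_force": force on the tool from outside, world axes, zero at the start; "wrist_torque": the same for the moment, N m; "width": opening from 0.0 (shut) to 1.0 (fully open).
Only numpy, scipy, OpenCV 4.12 (cv2) and the standard library are available. Lean on these libraries where they do the work, as an engineer would, in place of code of your own. Each camera call takes 0.05 s, during which the arm holds its last target.

## Working session

There is one attempt and no reset: what is moved stays moved. The work goes in short steps, each a Python script; the robot and the scene stay as the last script left them, time stands still between calls to the robot, and variables do not carry over. Pictures are saved under pics/ and viewed, and the job is handed in when it is done.

```bash
ls; mkdir -p pics
python3 - <<'E'
from station import robot
import cv2,pickle
s=robot.sense();print(s)
for n in("side","top","wrist"):
    d=robot.snapshot(n);pickle.dump((s,d),open(f'{n}0.pkl','wb'));cv2.imwrite(f'pics/{n}0.png',cv2.resize(d['frame'][:,:,::-1],(768,576)) )
    print(n,{k:v for k,v in d.items() if k!='frame'})
E
```

```text
pics
{'time': 0.0, 'qpos': array([-1.29929504e+00,  3.78052949e-01,  7.96331996e-02,  1.27440601e+00,
       -8.53866582e-06,  1.46048701e+00]), 'qvel': array([ 0.00013786,  0.00033414, -0.00026203, -0.00175123,  0.00045242,
       -0.00107262]), 'joint_efforts': array([ 3.98226102e-04, -4.63599300e+01,  2.69876933e+01,  2.07107869e-02,
       -1.72951050e-04, -9.88337305e-07]), 'eef_pos': array([ 214.05202067, -532.90735298,  203.26953933]), 'orientation': array([-1.01107942e-03,  9.81832352e-01,  1.89747733e-01, -8.59490792e-05]), 'contact_force': array([-0.70344492, -0.8603073 , -0.6494651 ]), 'wrist_torque': array([-0.06611732,  0.00749286, -0.01296702]), 'width': 0.9994482641835974}
side {'fov_y': 42.72740583658213, 'cx': 253.52009849302544, 'cy': 184.5991993651386, 'xyz': array([ -44.50115438,  838.63975034, 1311.85744067]), 'rotation': array([ 0.10589374, -0.29024902,  0.89108624, -0.33242644])}
top {'fov_y': 46.3973987830923, 'cx': 245.69052465245238, 'cy': 191.9786908424504, 'xyz': array([ 480.10628383,    4.00930938, 1406.41896266]), 'rotation': array([ 0.03021524, -0.70373276,  0.70905225, -0.03304756])}
wrist {'fov_y': 65.70646984690485, 'cx': 258.4888690720923, 'cy': 193.59559691799845, 'tool_from_camera': array([[ 5.91553757e-04, -9.62739806e-01, -2.70428765e-01,
         6.95982610e+01],
       [ 9.99999823e-01,  5.52154585e-04,  2.21768031e-04,
         2.95722727e-01],
       [-6.41864281e-05, -2.70428848e-01,  9.62739962e-01,
        -1.70043907e+02],
       [ 0.00000000e+00,  0.00000000e+00,  0.00000000e+00,
         1.00000000e+00]])}
```

View pics/side0.png

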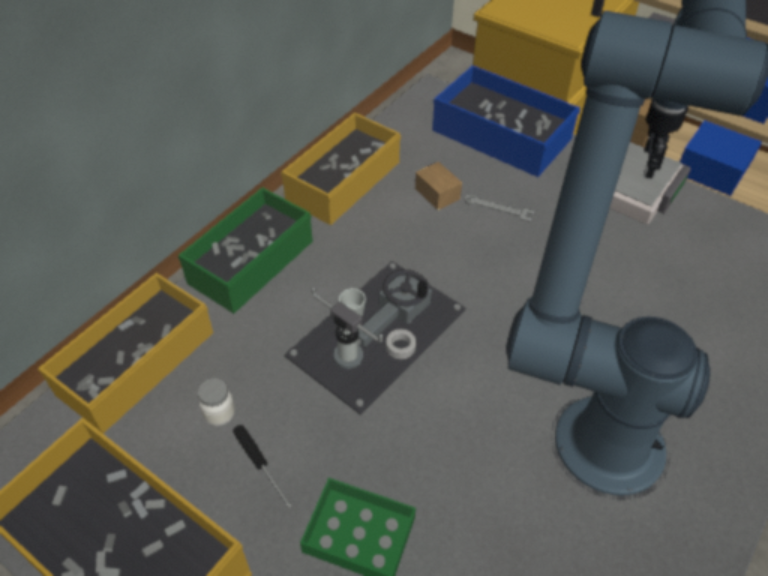

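View pics/top0.png

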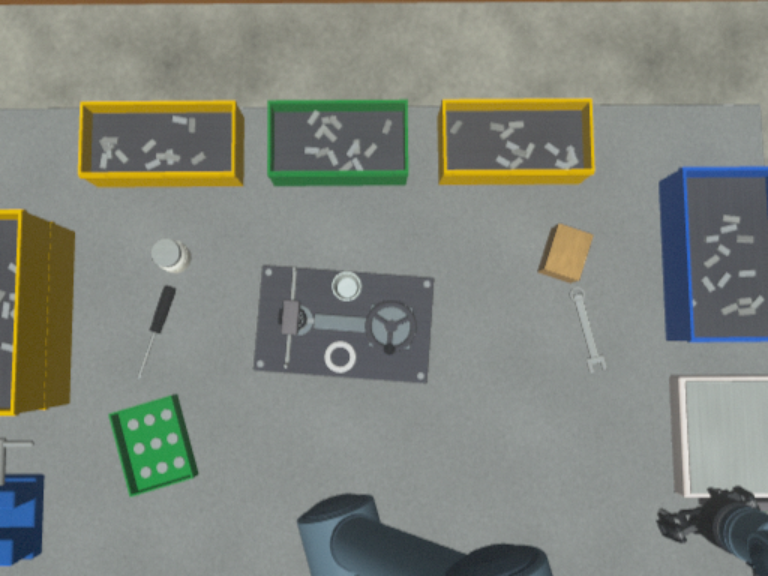

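View pics/wrist0.png

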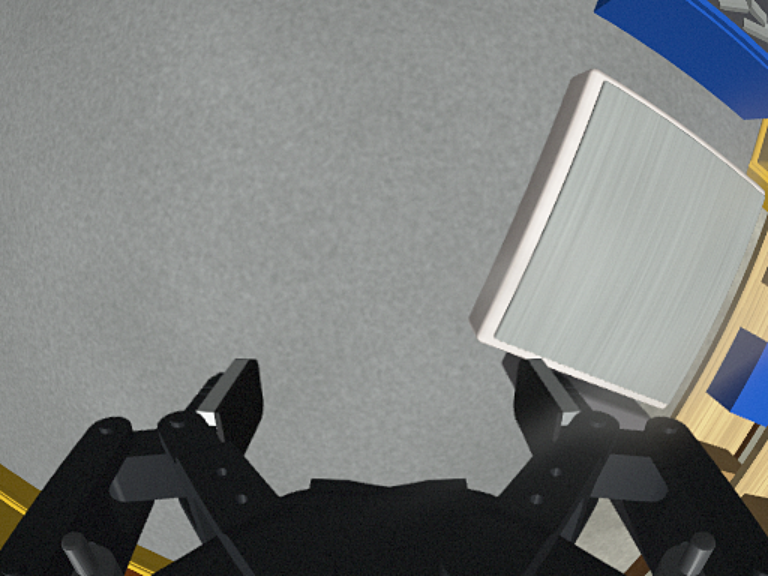

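The top view shows the wheel at about (391,325), its knob at (389,349), the grip at (290,317), the rivet pot at (346,287) and the tape at (340,357). I'll zoom in next.

```bash
cat > h.py <<'E'
import numpy as np,cv2,pickle
from scipy.spatial.transform import Rotation as R
def cam(d,s=None):
    f=384/2/np.tan(np.radians(d['fov_y']/2))
    q=d['rotation'];return f,R.from_quat(q,scalar_first=True).as_matrix(),np.array(d['xyz'])
def ray(d,u,v):
    f,M,o=cam(d);r=M@np.array([(u-d['cx'])/f,(v-d['cy'])/f,1.]);return o,r/np.linalg.norm(r)
def onz(d,u,v,z):
    o,r=ray(d,u,v);return o+r*(z-o[2])/r[2]
def proj(d,p):
    f,M,o=cam(d);c=M.T@(np.array(p)-o);return np.array([d['cx']+f*c[0]/c[2],d['cy']+f*c[1]/c[2]])
def wray(s,d,u,v):
    f=384/2/np.tan(np.radians(d['fov_y']/2));T=d['tool_from_camera']
    x,y=u-d['cx'],v-d['cy'];r=np.hypot(x,y);t=r/f
    c=np.array([np.sin(t)*x/max(r,1e-9),np.sin(t)*y/max(r,1e-9),np.cos(t)])
    Q=R.from_quat(s['orientation'],scalar_first=True).as_matrix()
    return Q@T[:3,3]+s['eef_pos'],Q@(T[:3,:3]@c)
def wonz(s,d,u,v,z):
    o,r=wray(s,d,u,v);return o+r*(z-o[2])/r[2]
def tri(o1,r1,o2,r2):
    A=np.c_[r1,-r2];t=np.linalg.lstsq(A,o2-o1,rcond=None)[0]
    a,b=o1+t[0]*r1,o2+t[1]*r2;return (a+b)/2,np.linalg.norm(a-b)
E
python3 - <<'E'
from h import *
s,t=pickle.load(open('top0.pkl','rb'));s,d=pickle.load(open('side0.pkl','rb'))
a=t['frame'][165:265,160:300,::-1];cv2.imwrite('pics/topz.png',cv2.resize(a,None,fx=5,fy=5,interpolation=2))
a=d['frame'][165:285,180:320,::-1];cv2.imwrite('pics/sidez.png',cv2.resize(a,None,fx=4.9,fy=4.9,interpolation=2))
print(onz(t,391/1.5,325/1.5,79),onz(t,389/1.5,349/1.5,122),onz(t,290/1.5,317/1.5,165))
E
```

```text
[525.49346566 -45.5458133   79.        ] [478.40679954 -39.64502064 122.        ] [538.72517879 144.05683701 165.        ]
```

View pics/topz.png

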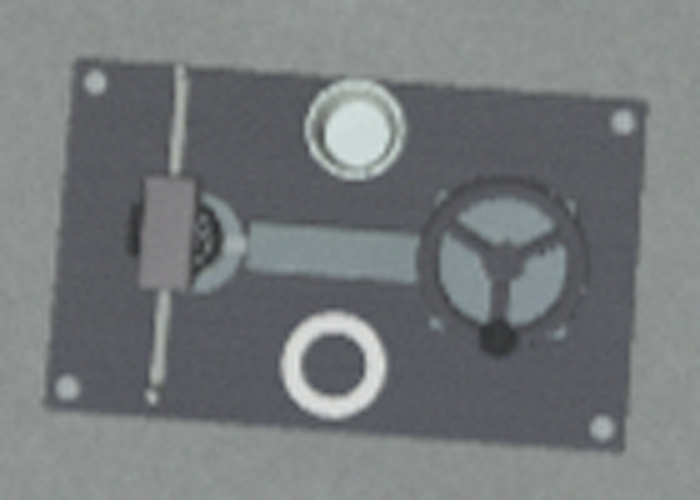

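View pics/sidez.png

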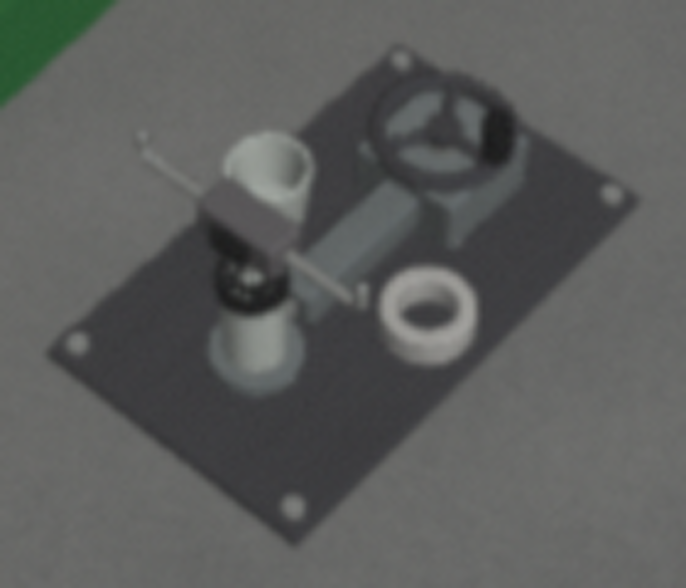

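The crops give these positions:

| Crop | Feature | Pixel position |
|---|---|---|
| Top | Wheel outer rim | centre about (503,261) |
| Top | Knob top | (498,338) |
| Top | Grip top | centre (167,233) |
| Top | Corner screws | (95,82), (623,122), (602,428), (67,388) |
| Side | Knob | (499,137) |
| Side | Grip top | (250,218) |

Next I'll compute world positions and cross-check them.

Run:
```python
from h import *
s,t=pickle.load(open('top0.pkl','rb'));s,d=pickle.load(open('side0.pkl','rb'))
T=lambda x,y:((x+.5)/5-.5+160,(y+.5)/5-.5+165)
S=lambda x,y:((x+.5)/4.9-.5+180,(y+.5)/4.9-.5+165)
sc=[onz(t,*T(*p),8)[:2] for p in((95,82),(623,122),(602,428),(67,388))]
print(sc)
sc=np.array(sc);e=sc[0]-sc[1];e2=sc[3]-sc[2];print('yaw',[np.degrees(np.arctan2(-v[0],v[1])) for v in(e,e2)])
print('wheel',onz(t,*T(503,261),79))
print('knob',onz(t,*T(498,338),122))
print('grip',onz(t,*T(167.5,233.5),165))
a,b=onz(t,*T(178,68),150),onz(t,*T(156,380),150);v=a-b;print('hook yaw',np.degrees(np.arctan2(v[1],v[0])))
print('tri grip',tri(*ray(t,*T(167.5,233.5)),*ray(d,*S(249,217))))
print('tri wheel',tri(*ray(t,*T(503,261)),*ray(d,*S(444,134))))
# mask knob (dark) top
g=t['frame'][165:265,160:300].max(2);n,l,st,c=cv2.connectedComponentsWithStats((g<45).astype(np.uint8))
for i in range(1,n):
  if st[i,4]>8: print(st[i],c[i]+[160,165],onz(t,*(c[i]+[160,165]),115))
```

```text
[array([641.72793976, 208.26062781]), array([ 614.06590944, -122.95228982]), array([ 423.65627433, -107.00314535]), array([450.87696852, 224.53070775])]
yaw [np.float64(-4.77411308315717), np.float64(-4.6937600700584445)]
wheel [525.10956563 -44.15986414  79.        ]
knob [479.73694133 -39.27803067 122.        ]
grip [538.82240076 144.70319787 165.        ]
hook yaw -3.8708321276337325
tri grip (array([538.81830247, 145.50216742, 155.29119784]), np.float64(1.0997610864614595))
tri wheel (array([524.44648967, -45.65437354,  60.20484084]), np.float64(3.0663611692827564))
```

The checks agree. Both screw rows give a yaw of about −4.7°. The axis plus 190 mm along the stand's y gives (541,145), against a measured grip at (539,145). The knob radius comes out at 45.6 mm, and the crank starts near 0. I'll move above the knob and take one wrist look.

```bash
cat >> h.py <<'E'
YAW=np.radians(-4.74)
def qd(yaw): return np.array([0,np.cos(yaw/2),np.sin(yaw/2),0])
E
python3 - <<'E'
from station import robot
from h import *
for y in(YAW,YAW+np.pi):
    for p in((480,-40,180),(480,-40,89),(570,-45,89),(540,145,131),(540,145,275)):
        q=robot.solve_ik(np.array(p,float),qd(y));print(y,p,None if q is None else np.round(q,2))
robot.reach(np.array([460,-40,190.]),qd(YAW))
s=robot.sense();d=robot.snapshot('wrist');pickle.dump((s,d),open('w1.pkl','wb'));cv2.imwrite('pics/w1.png',cv2.resize(d['frame'][:,:,::-1],(768,576)))
print(s['time'],s['eef_pos'],s['qpos'],s['contact_force'])
E
```

```text
-0.08272860654453122 (480, -40, 180) [-0.21  0.2  -0.23  1.15  0.    3.01]
-0.08272860654453122 (480, -40, 89) [-0.21  0.26 -0.39  0.92  0.    3.01]
-0.08272860654453122 (570, -45, 89) [-0.19  0.43 -0.15  1.    0.    3.03]
-0.08272860654453122 (540, 145, 131) [ 0.15  0.38 -0.11  1.08  0.   -2.91]
-0.08272860654453122 (540, 145, 275) [ 0.15  0.34  0.21  1.44  0.   -2.91]
3.0588640470452617 (480, -40, 180) [-0.21  0.2  -0.23  1.15  0.   -0.13]
3.0588640470452617 (480, -40, 89) [-0.21  0.26 -0.39  0.92  0.   -0.13]
3.0588640470452617 (570, -45, 89) [-0.19  0.43 -0.15  1.    0.   -0.11]
3.0588640470452617 (540, 145, 131) [ 0.15  0.38 -0.11  1.08  0.    0.23]
3.0588640470452617 (540, 145, 275) [0.15 0.34 0.21 1.44 0.   0.23]
2.1417 [460.23688596 -40.65920811 190.08521551] [-2.25375441e-01  1.54425827e-01 -2.54193548e-01  1.16179197e+00
 -2.39021608e-04  2.99981992e+00] [ 0.08448581 -0.1315565  -0.25385866]
```

View pics/w1.png

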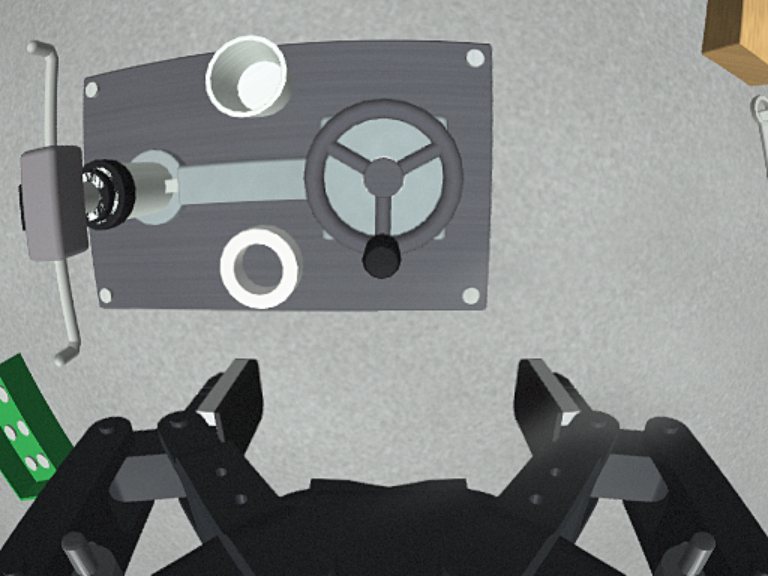

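The wrist view shows the wheel hub at (383,178), the rim spanning x 305–463 with its top at y=98, and the knob top at (381,259). I'll compute positions from these. The half-turned orientation keeps joint 6 away from its limit.

Run:
```python
from h import *
s,d=pickle.load(open('w1.pkl','rb'))
W=lambda x,y:((x+.5)/1.5-.5,(y+.5)/1.5-.5)
g=d['frame'];m=(g.max(2)<40).astype(np.uint8);m[190:]=0;n,l,st,c=cv2.connectedComponentsWithStats(m)
for i in range(1,n):
  if st[i,4]>60: print(st[i],c[i])
L,Rr=wonz(s,d,*W(305,178),74),wonz(s,d,*W(463,178),74);print('rim y',L,Rr,(L+Rr)/2)
print('rim top',wonz(s,d,*W(384,98),75))
print('hub',wonz(s,d,*W(383,178),79))
print('knobtop',wonz(s,d,*W(381,262),122)); print('knob foot',wonz(s,d,*W(382,238),115))
print('grip top',wonz(s,d,*W(50,205),165))
```

```text
[ 54 106  36  47 643] [ 75.61119751 127.41835148]
[242 156  25  28 238] [254.28991597 164.75630252]
rim y [528.85616876   7.25229321  74.        ] [520.29882757 -93.74070791  74.        ] [524.57749817 -43.24420735  74.        ]
rim top [575.19281387 -47.56712839  75.        ]
hub [523.97118638 -42.69522221  79.        ]
knobtop [479.48818638 -38.30626674 122.        ]
knob foot [491.56465274 -39.79860565 115.        ]
grip top [538.05137323 136.25295804 165.        ]
```

The measurements agree to about 1.5 mm: axis (524.6,−43.5), knob (479.6,−38.9). Now I'll grasp the knob.

Run:
```python
from station import robot
from h import *
q=qd(YAW+np.pi)
robot.reach(np.array([479.6,-38.9,150.]),q)
robot.move_l(np.array([479.6,-38.9,89.]),q,speed=100)
s=robot.sense();print(s['time'],s['eef_pos'],s['contact_force'])
robot.close()
s=robot.sense();print(s['time'],s['eef_pos'],s['contact_force'],s['width']*85)
d=robot.snapshot('wrist');cv2.imwrite('pics/w2.png',d['frame'][:,:,::-1])
```

```text
5.5917 [479.95340207 -38.98781409  89.40508001] [-0.46060261 -0.20481534 -0.08921023]
6.2417 [479.85729738 -38.83727182  89.56731534] [-1.53040501  1.1881314   6.32944978] 17.500457397424835
```

View pics/w2.png

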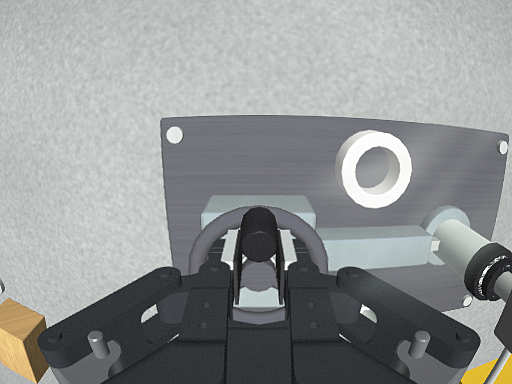

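Run:
```python
import cv2
a=cv2.imread('pics/w2.png')[180:330,180:340];cv2.imwrite('pics/w2z.png',cv2.resize(a,None,fx=4,fy=4,interpolation=2))
```

```text
(no output)
```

View pics/w2z.png

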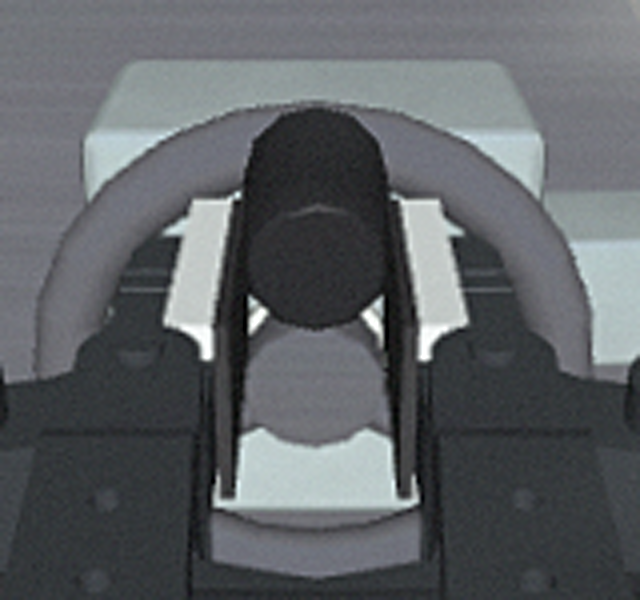

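The knob (320,260 in the crop) sits squarely between the pads. I'll wind it in short chords and watch the force.

Run:
```python
from station import robot
from h import *
q=qd(YAW+np.pi)
A=np.array([524.6,-43.5]);r=45.1;b=np.radians(174.3)
for i in range(1,20):
    th=b+i*np.radians(17)
    p=np.array([*(A+r*np.array([np.cos(th),np.sin(th)])),89.4])
    robot.move_l(p,q,speed=60)
    s=robot.sense();f=s['contact_force'];er=np.array([np.cos(th),np.sin(th)]);et=np.array([-er[1],er[0]])
    print(i*17,round(s['time'],2),'rad %.1f tan %.1f z %.1f'%(f[:2]@er,f[:2]@et,f[2]),np.round(s['eef_pos']-p,1))
    if np.linalg.norm(f)>30: print('high');break
```

```text
17 6.67 rad 0.6 tan 0.9 z 1.9 [ 0.4 -0.6  0.2]
34 7.04 rad -0.8 tan 0.9 z 2.3 [ 0.7 -0.5  0.2]
51 7.42 rad -1.4 tan 0.8 z 3.7 [ 0.7 -0.1  0.2]
68 7.79 rad -3.0 tan 1.5 z 3.9 [0.5 0.3 0.2]
85 8.17 rad -2.6 tan 0.6 z 4.7 [0.3 0.5 0.2]
102 8.54 rad -2.5 tan 1.5 z 5.5 [-0.   0.6  0.1]
119 8.92 rad -2.6 tan 0.3 z 5.2 [-0.3  0.5  0.1]
136 9.29 rad -1.1 tan 1.3 z 6.0 [-0.4  0.3  0.1]
153 9.67 rad -1.5 tan 0.2 z 5.9 [-0.5  0.1  0.1]
170 10.04 rad 0.7 tan 1.0 z 5.4 [-0.3 -0.1  0.2]
187 10.42 rad -0.3 tan -1.1 z 5.6 [-0.1  0.6  0.2]
204 10.79 rad -0.0 tan -0.4 z 6.4 [-0.4  1.5  0.1]
221 11.17 rad -1.0 tan 0.8 z 6.2 [-1.   1.8  0.2]
238 11.54 rad -0.7 tan -0.5 z 7.3 [-1.6  1.7  0.1]
255 11.92 rad -1.5 tan -0.9 z 7.7 [-2.   1.3  0.1]
272 12.29 rad -3.0 tan 0.6 z 7.8 [-2.2  0.7  0.1]
289 12.67 rad -2.3 tan 0.1 z 6.1 [-2.2  0.   0.1]
306 13.04 rad -2.7 tan 0.3 z 6.4 [-1.9 -0.6  0.1]
323 13.42 rad -1.9 tan 1.1 z 7.1 [-1.5 -1.   0.1]
```

Run:
```python
from station import robot
from h import *
q=qd(YAW+np.pi)
A=np.array([524.6,-43.5]);r=45.1;b=np.radians(174.3)
for a in (332,341,348,353,357,360,363,366,369,372):
    th=b+np.radians(a)
    p=np.array([*(A+r*np.array([np.cos(th),np.sin(th)])),89.4])
    robot.move_l(p,q,speed=40);robot.hold(.1)
    s=robot.sense();f=s['contact_force'];er=np.array([np.cos(th),np.sin(th)]);et=np.array([-er[1],er[0]])
    v=s['eef_pos'][:2]-A
    print(a,round(s['time'],2),'rad %.1f tan %.1f z %.1f'%(f[:2]@er,f[:2]@et,f[2]),np.round(s['eef_pos']-p,1),'ang',np.degrees(np.arctan2(v[1],v[0]))-174.3)
    if f[:2]@et<-15: print('stop');break
robot.hold(.3)
for n in('top','side'):
    d=robot.snapshot(n);pickle.dump((s,d),open(n+'1.pkl','wb'))
```

```text
332 13.84 rad -3.1 tan 0.8 z 6.9 [-0.8 -0.5  0.1] ang -26.88072498996641
341 14.27 rad -3.4 tan -0.3 z 5.4 [-0.5 -0.4  0.1] ang -18.292314109914656
348 14.66 rad -2.9 tan -0.8 z 4.8 [-0.3 -0.2  0.1] ang -11.577281393780481
353 15.01 rad -3.1 tan 0.3 z 5.4 [-0.3 -0.1  0.1] ang -6.818049852260344
357 15.36 rad -3.4 tan -0.4 z 5.1 [-0.2  0.   0.1] ang -2.9853958754784173
360 15.71 rad -3.7 tan -1.8 z 5.7 [-0.1  0.2  0.1] ang -0.1981564713252908
363 16.06 rad -4.1 tan -5.0 z 5.5 [-0.   2.   0.1] ang 0.5136433857147154
366 16.41 rad -4.9 tan -10.9 z 7.7 [-0.   4.2  0.1] ang 0.7294406194963301
369 16.76 rad -6.5 tan -16.6 z 7.8 [-0.1  6.3  0.1] ang 0.9819218728359829
stop
```

The stop is felt at about 361° of travel, with tangential force building to 16.6 N. I'll unload, release, rise, check the crank in the image and look at the grip.

Run:
```python
from station import robot
from h import *
q=qd(YAW+np.pi)
A=np.array([524.6,-43.5]);r=45.1;th=np.radians(174.3+1.2)
robot.move_l(np.array([*(A+r*np.array([np.cos(th),np.sin(th)])),89.4]),q,speed=40)
robot.open_gripper()
s=robot.sense();print(s['time'],s['eef_pos'],s['contact_force'],s['width'])
p=s['eef_pos'].copy();p[2]=200;robot.move_l(p,q,speed=150)
robot.reach(np.array([590,130,235.]),q)
s=robot.sense();d=robot.snapshot('wrist');pickle.dump((s,d),open('w3.pkl','wb'))
cv2.imwrite('pics/w3.png',cv2.resize(d['frame'][:,:,::-1],(768,576)))
t=robot.snapshot('top');pickle.dump((s,t),open('top2.pkl','wb'))
cv2.imwrite('pics/top2.png',cv2.resize(t['frame'][165:265,160:300,::-1],None,fx=5,fy=5,interpolation=2))
print(s['time'],s['eef_pos'],s['qpos'])
```

```text
18.125 [479.48637642 -39.99759413  89.33233366] [-0.46055924 -0.52729155 -0.44301634] 1.0037220718260618
19.8417 [589.22037311 129.19358434 234.05978406] [ 1.11172018e-01  4.36670453e-01  2.46954388e-01  1.38318387e+00
 -8.10922665e-04  1.94135737e-01]
```

View pics/w3.png

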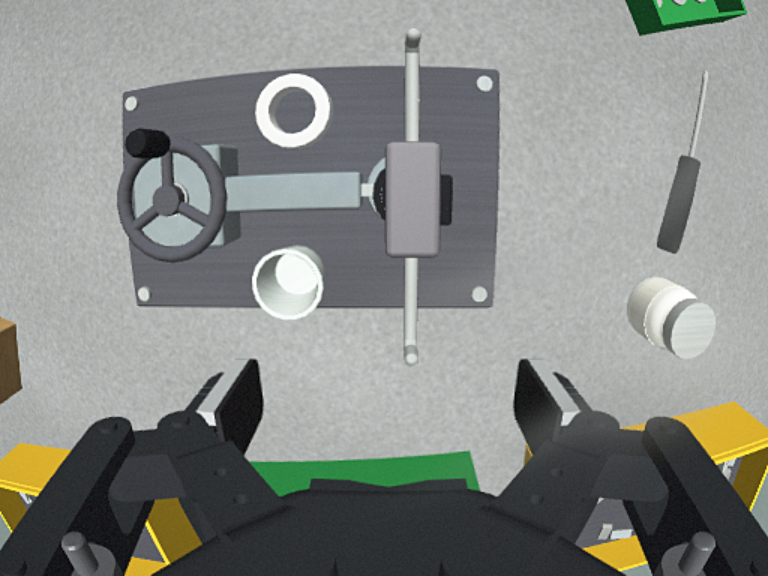

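View pics/top2.png

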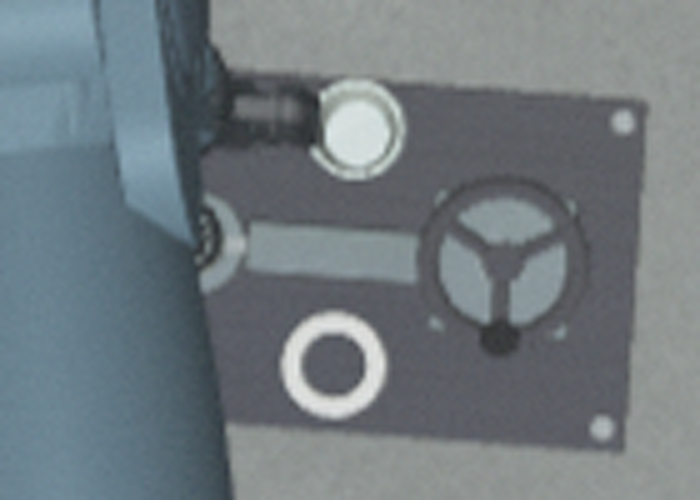

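The knob is back at (500,338) in the crop, so the wheel is a full turn round. In the wrist view the grip top spans x 387–440, y 142–256, and the button is on its right (+y) side.

Run:
```python
from h import *
s,d=pickle.load(open('w3.pkl','rb'))
W=lambda x,y:((x+.5)/1.5-.5,(y+.5)/1.5-.5)
c=[wonz(s,d,*W(*p),165) for p in((387,143),(440,143),(440,256),(387,256))]
for x in c: print(x)
print(np.mean(c,0), np.linalg.norm(c[0]-c[1]),np.linalg.norm(c[1]-c[2]))
print('hook yaw',[ (a:=wonz(s,d,*W(412,75),150)),(b:=wonz(s,d,*W(411,320),150)),np.degrees(np.arctan2((b-a)[1],(b-a)[0]))])
```

```text
[508.16077523 135.51443421 165.        ]
[510.11882831 163.5248092  165.        ]
[571.50664181 159.45392453 165.        ]
[569.20399542 130.45591354 165.        ]
[539.74756019 147.23727037 165.        ] 28.078730009826256 61.522644185704905
hook yaw [array([468.95739495, 152.77674945, 150.        ]), array([612.60219111, 141.3748923 , 150.        ]), np.float64(-4.5383577543028775)]
```

The grip centre is (539.8,146.5), and the measured size of 28×61.5 mm and yaw of −4.5° both match what's given. Now I'll grasp it.

Run:
```python
from station import robot
from h import *
q=qd(YAW+np.pi)
robot.reach(np.array([539.8,146.5,215.]),q)
robot.move_l(np.array([539.8,146.5,131.]),q,speed=100)
s=robot.sense();print(s['time'],s['eef_pos'],s['contact_force'])
robot.close();robot.hold(.4)
s=robot.sense();print(s['time'],s['eef_pos'],s['contact_force'],s['width']*85)
d=robot.snapshot('wrist');cv2.imwrite('pics/w4.png',cv2.resize(d['frame'][:,:,::-1],(768,576)))
```

```text
21.275 [540.55029571 146.53292795 131.70635089] [ 0.82467269  0.29640354 -0.23403198]
22.2333 [540.25927247 146.57119498 132.43629205] [-1.89955318 -1.74317401  7.09052164] 27.425297343196156
```

View pics/w4.png

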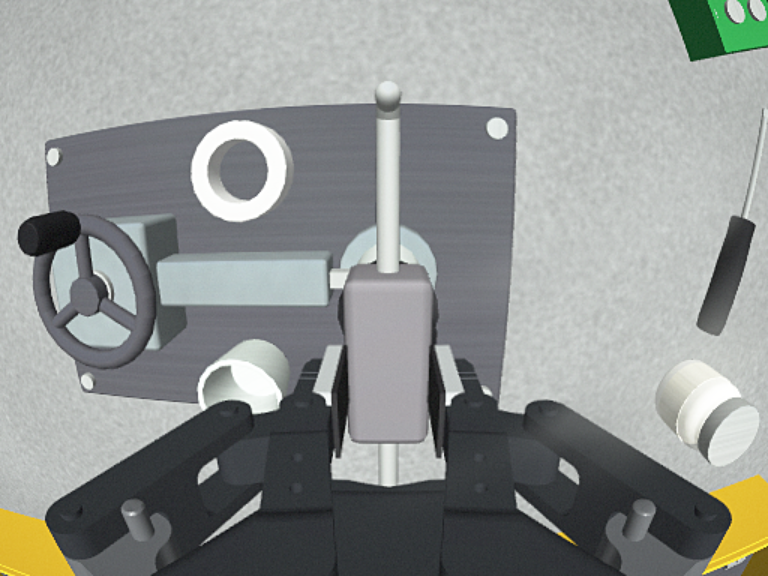

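The fingers are centred on the grip. The width reads 27.4, and the 22 mm knob read 17.5, so the same offset puts this at about 31–32 mm, meaning the button is in. Next I'll lift in steps.

Run:
```python
from station import robot
from h import *
q=qd(YAW+np.pi)
z0=132.4
for dz in (10,25,45,65,72,85,105,125,134,138,141,143):
    robot.move_l(np.array([540.2,146.5,z0+dz]),q,speed=50);robot.hold(.05)
    s=robot.sense();print(dz,round(s['time'],2),np.round(s['eef_pos'],1),np.round(s['contact_force'],1),round(s['width']*85,1))
    if -s['contact_force'][2]>35: print('stop');break
```

```text
10 22.71 [540.1 146.5 142.2] [ 1.4 -0.3 -3.1] 27.3
25 23.21 [540.1 146.5 157.6] [ 0.4 -0.7 -3.4] 28.0
45 23.81 [540.2 146.5 177.5] [-0.2 -1.  -3.5] 27.7
65 24.41 [540.2 146.5 197.5] [ 0.5 -1.  -3.1] 27.5
72 24.75 [540.1 146.5 203.9] [ 2.3  0.7 -7.9] 27.4
85 25.21 [540.1 146.5 217.7] [ 1.6  0.3 -7.6] 27.4
105 25.81 [540.1 146.5 237.6] [ 1.  -0.4 -8.7] 27.5
125 26.41 [540.2 146.5 257.6] [-0.8  0.2 -8.6] 27.1
134 26.79 [540.2 146.5 266.7] [-0.   0.3 -8.4] 27.5
138 27.09 [540.2 146.5 270.6] [-0.1  1.2 -8.4] 27.4
141 27.39 [540.  146.5 272.8] [  1.9  -0.1 -14.2] 27.2
143 27.69 [539.8 146.4 273. ] [  4.2   0.6 -26.2] 27.3
```

The force profile matches two tubes: 3 N, then 8 N after the first stop, then a hard stop at about 140 mm of travel. I'll ease off slightly, check with a picture, and watch for slip.

Run:
```python
from station import robot
from h import *
q=qd(YAW+np.pi)
robot.move_l(np.array([540.1,146.5,274.4]),q,speed=30);robot.hold(1.)
s=robot.sense();print(s['time'],s['eef_pos'],s['contact_force'],s['width']*85)
d=robot.snapshot('side');cv2.imwrite('pics/s5.png',cv2.resize(d['frame'][100:290,100:340,::-1],None,fx=3,fy=3,interpolation=2))
d=robot.snapshot('wrist');cv2.imwrite('pics/w5.png',cv2.resize(d['frame'][:,:,::-1],(768,576)))
```

```text
28.9417 [539.84297838 146.44816505 273.03116009] [  4.60891561   2.49744039 -25.31463785] 27.22723350142893
```

View pics/s5.png

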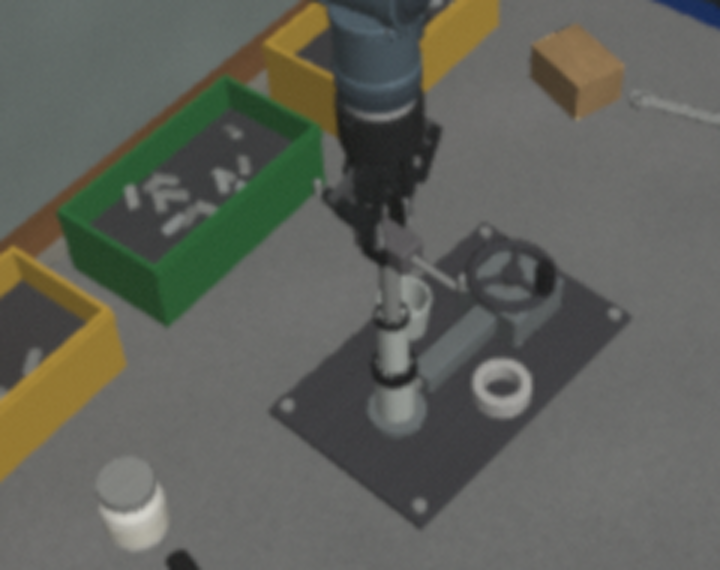

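View pics/w5.png

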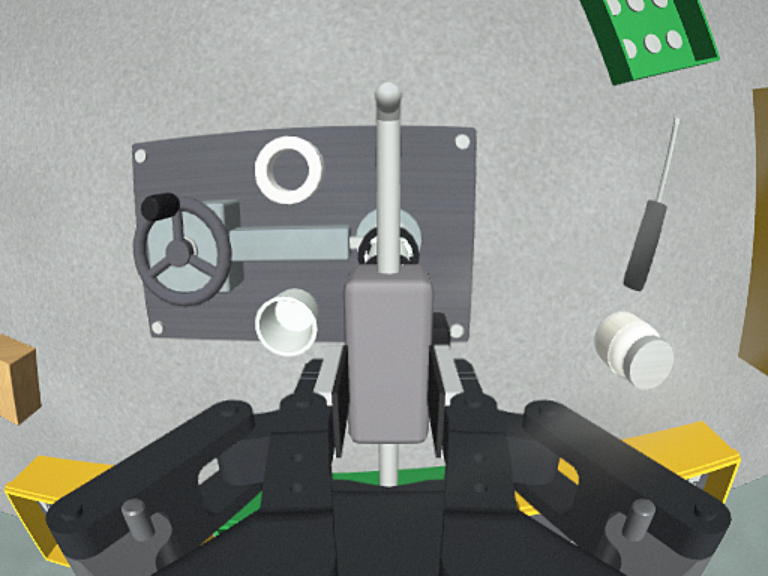

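The side view shows both tubes out, with collars at (395,318) and (395,370). In the wrist view the grip sits in the fingers as it did before the lift, so it hasn't slipped. The bystanders stand where they were, and I'm handing in.

Run:
```python
from station import robot
print(robot.hand_in());s=robot.sense();print(s['time'],s['eef_pos'],s['contact_force'])
```

```text
the job is handed in; nothing more can be done
None
the job is handed in; nothing more can be done
```

The mast is fully pulled out to its second stop and the arm is still holding the grip there. I handed the job in at about 29 s of the 48 s; the hand-in reports no verdict.

- **Crank:** I wound the knob counter-clockwise until its end stop pushed back with about 16.6 N, after about 361° of travel. After release the top view showed the knob back at its starting side, so the wheel stayed a full turn round.
- **Grip and button:** I pinched the grip across its width. The width read 27.4 mm where about 31 mm was expected. The 22 mm knob had read 17.5 mm, so the same offset means the button was in, but this is inferred, not measured directly.
- **Pull:** The lifting force was about 3 N, then 8 N past the first stop at about 70 mm. It then rose sharply at about 140.5 mm, which is the second stop.
- **Last checks:** After 1 s of holding, the arm was still pulling up with about 25 N. The grip had not slipped in the fingers, and both tubes were visibly out. In the pictures the bystanders in view looked unmoved, though I did not measure their positions.

One number differed from the description: the lower tube took 8–9 N where about 11 N was given. It made no difference to the result.

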